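Sweep bottle caps off the prep board into the scrap drawer

TASK

Clear the prep board after opening bottles: with the fingers, sweep the four bottle caps off its front edge into the open scrap drawer below, then gently push the drawer fully shut with the caps inside. Only push the caps along, do not pinch them or pick them up, and leave the espresso cup on the board and the bottles and the leveller beside it where they stand.

Things in the scene. Friction and masses are not known exactly. Their poses are not given: they have to be found in the camera images.
- board_top (a point): centre of the flat, rimless wooden top of the prep board, a low wooden box fixed to the counter that stands square on it but turned by a small yaw. The top is 66 mm above the counter and measures 190 mm along its x axis (x points away from the robot, so the front edge is at x = -95 mm) and 340 mm along its y axis (to the left); z up. Axes are those of the board
- drawer (a joint): opening of the scrap drawer below the board, in m: 0 = shut (drawer front flush with the board's front edge), 0.13 = fully out; it starts about 0.08 to 0.10 open. It slides out along the board's -x, takes 2 to 4 N to move and stays where it is left
- drawer_in (a point): centre of the drawer's inner floor, moves with the drawer; axes as the board's. Inside, the steel tray measures 161 mm in x, 298 mm in y and is 33 mm deep, the rims 44 mm and the inner floor 11 mm above the counter. When the drawer is out by q, the open part in front of the board's front edge is q less 12 mm long (the thickness of the wooden drawer front)
- drawer_pull (a point): middle of the front face of the dark steel edge pull on the drawer front, moves with the drawer; a lip 100 mm wide in y, 29 to 47 mm above the counter, standing 15 mm out from the wooden drawer front (which is 308 mm wide, 7 to 49 mm above the counter). The drawer can be pushed here, straight along the board's +x. With the drawer shut this point is 110 mm in front of the board's centre
- cap_1: steel crown bottle cap, round, 32 mm across and 6.5 mm high, about 12 g, starting flat (skirt down) somewhere on the top of the prep board; origin at the centre of its underside. It slides easily when pushed from the side
- cap_2: steel crown bottle cap, round, 32 mm across and 6.5 mm high, about 12 g, starting flat (skirt down) somewhere on the top of the prep board; origin at the centre of its underside. It slides easily when pushed from the side
- cap_3: steel crown bottle cap, round, 32 mm across and 6.5 mm high, about 12 g, starting flat (skirt down) somewhere on the top of the prep board; origin at the centre of its underside. It slides easily when pushed from the side
- cap_4: steel crown bottle cap, round, 32 mm across and 6.5 mm high, about 12 g, starting flat (skirt down) somewhere on the top of the prep board; origin at the centre of its underside. It slides easily when pushed from the side
- espresso_cup: a small white espresso cup with a dark band and a handle, 64 mm across the body and 87 mm over the handle, 50 mm high, standing loose on the rear half of the board: leave alone. Origin at its underside, up to 12 mm from the axis of the body; within 45 mm of the origin all round
- mixer_bottle_a: an opened green glass mixer bottle, 54 mm across and 178 mm high, standing on the counter about 250 mm to the right (-y) of the board's centre, loose: leave alone. Origin at the centre of its underside
- mixer_bottle_b: an opened green glass mixer bottle, 54 mm across and 178 mm high, standing on the counter about 250 mm to the right (-y) of the board's centre, loose: leave alone. Origin at the centre of its underside
- leveller: a round black puck leveller, 64 mm across and 36 mm high, standing on the counter about 250 mm to the left (+y) of the board's centre, loose: leave alone. Origin at the centre of its underside

How it is judged:
By the outcome, as a careful person would: the job done as asked, in the order asked, and still so for the second after the job is handed in, with the robot touching nothing.
It also fails if it takes over 58 s, if anything falls off the work surface, if the arm or the gripper's body presses on something with over 40 N, if the wrist force passes 120 N, or if a joint passes its speed limit or range.

ROBOT

A 6-joint arm with a two-finger parallel gripper is mounted at the origin on a cart in front of the work surface, level with it; the furniture and walls round the work are solid. World frame = base frame: x ahead of the robot, y to its left, z up, the work surface at z = 0. Lengths are in m, angles in rad, forces in N, time in s.
With the tool pointing down it reaches from about 0.3 to 0.775 m from the base axis. Payload 14.6 kg.
Tool frame: the origin (TCP) lies at the very end of the fingers, on their centre line; the grasp point (between the pads) lies 19 mm behind it; z points along the fingers, y is the line along which they close (so a half turn about z gives the same grasp; the last joint's range is limited). The gripper opens to 94 mm and grips with 3 to 60 N. Pads are 16 mm wide; open, the fingers measure 119 mm over their backs; the gripper's body (75 mm by 177 mm) begins 78 mm behind the grasp point.
Start: joints at [-1.26, 0.3, 1.521, -0, 1.321, -0.067], TCP at [0.203, -0.511, 0.205] pointing down, gripper open.
Joint ranges: [-3.03, 3.03], [-0.79, 2.21], [0.23, 2.52], [-1.04, 4.18], [0, 3.07], [-2.55, 2.55]. Speed limits (rad/s): [2.22, 2.22, 2.57, 3.14, 3.14, 3.14].

INTERFACE

Orientations are given as [roll, pitch, yaw] about the fixed x, y, z axes, in that order (R = Rz(yaw) Ry(pitch) Rx(roll)).
In Python, from station import ctrl, cams gives the robot as it stands. The module is installed in compiled form; this text tells all that it offers.
- The arm moves only by the tool arm_command, never from a script. Its argument "plan" is a list that holds one entry, the list of rows, each a list of 7 numbers: the shift along the tool's x, y, z in fractions of the full range, 1 being 1000 mm, then the turn, a rotation vector about the tool's x, y, z in fractions of the full range, 1 being 45 degrees, then the closure, from -1 (fully open) to 1 (shut). A call has 1 to 12 rows; each row is the pose to reach, as a shift and turn from the pose commanded when the call began, along the tool's axes at that moment; what a row does not reach only later rows make up. A row lasts 1/10 s, in which the tool goes at most 50 mm and 8.59 degrees, less where a joint would pass 70% of its speed; a pose out of reach is approached as far as the arm can. Shift and turn numbers lie between -1 and 1, and a call with a number outside is refused. A call with a gripper value outside its range is refused whole. The fingers move at their own pace and stop on an object; "squeeze" is the grip in N (left out, the last holds). Time passes only in rows, so rows that repeat a pose let the fingers close. It gives the time, the measured TCP pose, the force, the opening and the grip force at its end, in the units of the state.
- ctrl.get_obs(): the state, without advancing time (a new reading comes with each control period).
- cams.camera(name): name is "scene" or "side" or "wrist"; returns (picture, depth): 420x560x3 uint8, blue, green, red; 420x560 float32, m along the optical axis (not along the pixel's ray), 0 where there is no reading.
- cams.camera_info(name): a dict with "fx", "fy", "cx", "cy" (pixels), "world_to_cam" (4x4, takes a point from world to camera coordinates). Camera axes: x right, y down, z forward; pixel columns grow to the right and rows downward; lengths in m; the calibration is good to about 2 mm. A picture is of the moment at which its call begins: read the wrist's pose just before it. camera_info takes no time and is no camera call; for the wrist camera it gives the pose at the moment of the call.
- ctrl.hand_in(): hands the job in; it is judged then, once.
The state is a dict: "time_s": time; "qpos": joint angles; "joint_vel": joint speeds; "tau": joint torques, N m; "ee_pos": TCP position; "eef_rot": TCP orientation; "force": force on the tool from outside, world axes, zero at the start; "moment": the same for the moment, N m; "grip_width": finger opening in m; "grip_force": force on a finger pad.
Only numpy, scipy, OpenCV 4.12 (cv2) and the standard library are available. Lean on these libraries where they do the work, as an engineer would, in place of code of your own. Each camera call takes 0.05 s, during which the arm holds its last target. There are 200 camera calls.

## Working session

There is one attempt and no reset: what is moved stays moved. The work goes in short steps, Python scripts to look and compute and a tool call to move; the robot and the scene stay as the last step left them, time stands still between calls to the robot, and variables do not carry over. Pictures are saved under pics/ and viewed, at most 10 in all, crops included, and the job is handed in when it is done.

Besides the shell and the picture viewer there is one more tool, called as name(argument=value, ...), one argument or row to a line, values as JSON. arm_command: Moves the arm, as the interface text tells. Its arguments: {"type":"object","properties":{"plan":{"type":"array"},"squeeze":{"type":"number"}},"required":["plan"]}

```bash
mkdir -p pics
cat > h.py <<'E'
import numpy as np, cv2
from station import ctrl, cams
def grab(n, save=None):
    inf=cams.camera_info(n); im,d=cams.camera(n)
    if save: cv2.imwrite('pics/'+save,im)
    return im,d,inf
def world(d,inf):
    v,u=np.mgrid[0:d.shape[0],0:d.shape[1]]
    P=np.stack([(u-inf['cx'])/inf['fx']*d,(v-inf['cy'])/inf['fy']*d,d],-1)
    T=np.linalg.inv(np.array(inf['world_to_cam']))
    return P@T[:3,:3].T+T[:3,3]
E
python3 - <<'E'
from h import *
for n in('scene','side'):
    im,d,inf=grab(n,n+'0.png'); np.savez(n+'0.npz',im=im,d=d,W=world(d,inf))
    print(n,np.linalg.inv(inf['world_to_cam'])[:3,3])
o=ctrl.get_obs();print(o['time_s'],o['ee_pos'],o['eef_rot'],o['grip_width'])
E
```

```text
scene [0.29868534 0.83815037 0.77134339]
side [ 0.40106011 -0.51501886  0.5909125 ]
0.1 [ 0.20280142 -0.51099049  0.20496611] [-3.14058051e+00 -6.84171674e-05  3.77799914e-01] 0.09400966914179666
```

View pics/scene0.png

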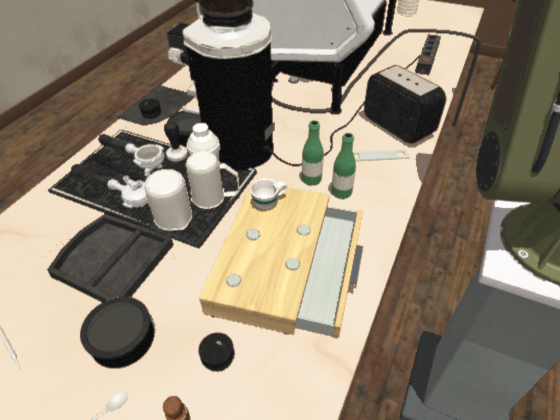

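View pics/side0.png

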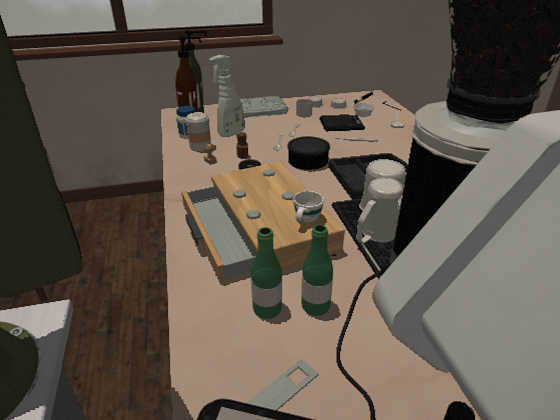

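Scene picture: caps at about (253,234), (304,230), (292,264), (233,280). The cup is at (266,193), the drawer is open on the right with its pull at (357,266), and the bottles are at (312,165) and (343,175). The side picture shows the same four caps at (239,194), (253,214), (288,196) and (268,173).

Run:
```python
from h import *
for n in('scene','side'):
    z=np.load(n+'0.npz'); W=z['W']; im=z['im'];d=z['d']
    roi=(d>0)&(W[...,0]>.25)&(W[...,0]<.85)&(W[...,1]>-.4)&(W[...,1]<.4)
    hsv=cv2.cvtColor(im,cv2.COLOR_BGR2HSV)
    top=roi&(abs(W[...,2]-.066)<.004)
    nl,lab,st,_=cv2.connectedComponentsWithStats(top.astype(np.uint8))
    k=1+np.argmax(st[1:,4]); P=W[lab==k]
    c=cv2.convexHull((P[:,:2]*1e4).astype(np.int32)); r=cv2.minAreaRect(c)
    print(n,'top z',np.median(P[:,2]),'rect',np.array(r[0])/1e4,np.array(r[1])/1e4,r[2]);print(cv2.boxPoints(r)/1e4)
    # caps: low-saturation on board
    box=cv2.boxPoints(r)
    inb=np.zeros(top.shape,bool)
    for v,u in zip(*np.where(roi&(W[...,2]>.060)&(W[...,2]<.078))):
        inb[v,u]=cv2.pointPolygonTest(box,(float(W[v,u,0]*1e4),float(W[v,u,1]*1e4)),False)>0
    m=inb&(hsv[...,1]<70)
    nl,lab,st,ce=cv2.connectedComponentsWithStats(m.astype(np.uint8))
    for i in range(1,nl):
        if st[i,4]>25:
            Q=W[lab==i]; print('cap?',ce[i].round(),st[i,4],Q.mean(0).round(4),((Q.min(0)+Q.max(0))/2).round(4),np.ptp(Q,0).round(3))
    for nm,lo,hi in(('cup',.085,.125),):
        m=roi&(W[...,2]>lo)&(W[...,2]<hi)&(hsv[...,1]<80)
        nl,lab,st,ce=cv2.connectedComponentsWithStats(m.astype(np.uint8))
        for i in range(1,nl):
            if st[i,4]>80: Q=W[lab==i]; print(nm,ce[i].round(),Q.min(0).round(3),Q.max(0).round(3))
    pts={'scene':[(357,266),(363,232),(352,285),(362,212),(336,325),(345,325)],'side':[(193,228),(188,195),(218,270),(200,245)]}[n]
    for u,v in pts: print('pt',u,v,W[v,u].round(4))
    m=roi&(W[...,2]>.1)&(W[...,2]<.18)&(hsv[...,0]>50)&(hsv[...,0]<85)&(hsv[...,1]>90)
    nl,lab,st,ce=cv2.connectedComponentsWithStats(m.astype(np.uint8))
    for i in range(1,nl):
        if st[i,4]>80: Q=W[lab==i]; print('bot',ce[i].round(),Q.min(0).round(3),Q.max(0).round(3))
```

```text
scene top z 0.06558921488951208 rect [0.58222202 0.27882441] [0.18975109 0.27719983] 10.009990692138672
[[0.46469933 0.39882323]
 [0.5128821  0.12584308]
 [0.6997447  0.15882559]
 [0.6515619  0.43180576]]
cap? [264. 196.] 33 [0.6441 0.2024 0.0755] [0.6439 0.2029 0.0753] [0.025 0.016 0.005]
cap? [303. 229.] 126 [0.5245 0.257  0.0708] [0.5259 0.2532 0.0695] [0.029 0.036 0.011]
cap? [253. 234.] 122 [0.6167 0.3138 0.0711] [0.6173 0.3108 0.0701] [0.029 0.034 0.011]
cap? [292. 264.] 144 [0.5091 0.3508 0.0714] [0.5106 0.3479 0.0707] [0.029 0.032 0.011]
cup [321.  65.] [ 0.651 -0.399  0.085] [ 0.847 -0.371  0.125]
cup [337.  82.] [ 0.635 -0.304  0.085] [ 0.663 -0.281  0.124]
cup [404. 106.] [ 0.336 -0.304  0.085] [ 0.561 -0.203  0.125]
cup [242. 138.] [ 0.726 -0.029  0.085] [0.847 0.167 0.125]
cup [207. 175.] [0.738 0.165 0.085] [0.831 0.243 0.125]
cup [170. 191.] [0.801 0.254 0.085] [0.85  0.342 0.125]
cup [267. 191.] [0.598 0.175 0.085] [0.667 0.249 0.118]
pt 357 266 [0.3931 0.2834 0.0453]
pt 363 232 [ 0.417   0.1477 -0.001 ]
pt 352 285 [0.3931 0.3009 0.0005]
pt 362 212 [0.4303 0.132  0.04
[... 514 characters left out ...]
] [0.6171 0.3093 0.071 ] [0.026 0.028 0.009]
cap? [253. 214.] 95 [0.5258 0.2509 0.0728] [0.526  0.2539 0.0714] [0.027 0.028 0.011]
cap? [309. 221.] 31 [0.6365 0.1983 0.0727] [0.6401 0.202  0.0723] [0.035 0.018 0.011]
cup [377. 172.] [0.775 0.228 0.085] [0.85  0.329 0.125]
cup [380. 204.] [0.738 0.139 0.085] [0.828 0.221 0.125]
cup [307. 204.] [0.601 0.171 0.085] [0.667 0.248 0.119]
cup [393. 254.] [ 0.726 -0.005  0.086] [0.754 0.056 0.125]
pt 193 228 [0.3962 0.265  0.0486]
pt 188 195 [0.3944 0.4291 0.0352]
pt 218 270 [0.4328 0.129  0.0375]
pt 200 245 [4.062e-01 2.656e-01 1.000e-04]
bot [318. 254.] [0.572 0.001 0.1  ] [0.619 0.034 0.18 ]
bot [265. 258.] [0.484 0.016 0.1  ] [0.533 0.045 0.18 ]
```

Run:
```python
from h import *
res=[]
for n in('scene','side'):
    z=np.load(n+'0.npz'); W=z['W']; im=z['im'];d=z['d']
    roi=(d>0)&(W[...,0]>.25)&(W[...,0]<.85)&(W[...,1]>-.0)&(W[...,1]<.6)
    hsv=cv2.cvtColor(im,cv2.COLOR_BGR2HSV)
    top=roi&(abs(W[...,2]-.0665)<.004)&(hsv[...,1]>60)
    nl,lab,st,_=cv2.connectedComponentsWithStats(top.astype(np.uint8))
    P=W[lab==1+np.argmax(st[1:,4])]
    r=cv2.minAreaRect((P[:,:2]*1e4).astype(np.int32))
    ang=r[2]; c=np.array(r[0])/1e4; print(n,c,np.array(r[1])/1e4,ang)
    a=np.radians(ang if ang<45 else ang-90); R=np.array([[np.cos(a),-np.sin(a)],[np.sin(a),np.cos(a)]])
    B=W.copy(); B[...,:2]=(W[...,:2]-c)@R
    inb=roi&(abs(B[...,0])<.095)&(abs(B[...,1])<.17)
    def comps(m,t,mn=25):
        nl,lab,st,ce=cv2.connectedComponentsWithStats(m.astype(np.uint8))
        for i in range(1,nl):
            if st[i,4]>mn:
                Q=B[lab==i]; b=(Q.min(0)+Q.max(0))/2; print(t,ce[i].round(),'board',b.round(4),'size',np.ptp(Q,0).round(3),'world',(c+R@b[:2]).round(4))
    comps(inb&(W[...,2]>.06)&(W[...,2]<.078)&(hsv[...,1]<70),'cap')
    comps(inb&(W[...,2]>.08)&(W[...,2]<.125),'cup',60)
    f=roi&(B[...,0]<-.10)&(B[...,0]>-.24)&(abs(B[...,1])<.2)
    comps(f&(W[...,2]>.025)&(W[...,2]<.06)&(hsv[...,2]<90),'pull')
    comps(f&(W[...,2]>.030)&(W[...,2]<.06),'front/rim')
    comps(roi&(B[...,1]>.19)&(B[...,1]<.32)&(abs(B[...,0])<.13)&(W[...,2]>.02)&(W[...,2]<.06),'lev',60)
    comps(roi&(B[...,1]<-.19)&(B[...,1]>-.34)&(abs(B[...,0])<.13)&(W[...,2]>.02)&(W[...,2]<.2),'bot',60)
```

```text
scene [0.57664316 0.31045808] [0.18975308 0.34142917] 10.015677452087402
cap [264. 196.] board [ 0.0479 -0.1185  0.0753] size [0.026 0.013 0.005] world [0.6444 0.2021]
cap [303. 229.] board [-0.0604 -0.0475  0.0695] size [0.028 0.036 0.011] world [0.5254 0.2531]
cap [253. 234.] board [ 0.0407 -0.007   0.0701] size [0.03  0.034 0.011] world [0.618  0.3106]
cap [292. 264.] board [-0.059   0.0487  0.0707] size [0.028 0.033 0.011] world [0.5101 0.3481]
cap [233. 280.] board [0.0424 0.1151 0.0695] size [0.031 0.031 0.014] world [0.5984 0.4312]
cup [266. 192.] board [ 0.036  -0.104   0.0989] size [0.075 0.069 0.037] world [0.6302 0.2143]
front/rim [345. 272.] board [-0.1457  0.0004  0.0412] size [0.09  0.309 0.022] world [0.4331 0.2855]
lev [216. 349.] board [0.0351 0.2429 0.0301] size [0.063 0.063 0.019] world [0.569  0.5558]
bot [261. 132.] board [ 0.0825 -0.3053  0.1099] size [0.095 0.055 0.18 ] world [0.711  0.0242]
bot [313. 154.] board [-0.0306 -0.2713  0.1002] size [0.053 0.04  0.16 ] world [0.5937 0.0379]
bot [343. 165.] board [-0.1086 -0.2434  0.1004] size [0.043 0.042 0.161] worl
[... 720 characters left out ...]
1  0.02 ] world [0.4238 0.4346]
pull [213. 247.] board [-0.1457 -0.0116  0.038 ] size [0.09  0.29  0.026] world [0.4359 0.2734]
front/rim [207. 232.] board [-0.1455 -0.0013  0.0416] size [0.091 0.311 0.023] world [0.4343 0.2835]
lev [248. 163.] board [0.0351 0.2477 0.0335] size [0.062 0.053 0.012] world [0.5692 0.56  ]
bot [397. 236.] board [ 0.1099 -0.308   0.124 ] size [0.034 0.048 0.152] world [0.7389 0.0257]
bot [317. 271.] board [-0.0311 -0.2889  0.1007] size [0.052 0.042 0.161] world [0.5968 0.02  ]
bot [269. 271.] board [-0.1091 -0.2608  0.1008] size [0.042 0.04  0.161] world [0.5151 0.0343]
bot [369. 280.] board [ 0.0702 -0.3044  0.0452] size [0.072 0.019 0.05 ] world [0.6993 0.0224]
```

Run:
```python
from h import *
P=np.concatenate([np.load(n+'0.npz')['W'][np.load(n+'0.npz')['d']>0] for n in('scene','side')])
P=P[(P[:,2]>-.01)&(P[:,2]<.9)]
print('max height cm, rows y, cols x from .1 step .05')
for y in np.arange(-.65,.55,.05):
    print(f'{y:.2f}',*[('%3d'%(100*q[:,2].max()) if len(q:=P[(abs(P[:,1]-y-.025)<.025)&(abs(P[:,0]-x-.025)<.025)]) else '  .') for x in np.arange(.1,.9,.05)])
o=np.array([.577,.3103]);a=np.radians(10);R=np.array([[np.cos(a),-np.sin(a)],[np.sin(a),np.cos(a)]])
for b in[(-.03,-.047)]: print(o+R@b)
```

```text
max height cm, rows y, cols x from .1 step .05
-0.65   .   .   .   .   0   0   4   4   0   0   8  10   .   .   .   .
-0.60   .   .  29  30   0   0   0   .   .   0  10  11   .   .   .   .
-0.55   .   .  31  30   0   0   .   .   .   .   7  11   .   .   .   .
-0.50   .   .   .   .   0   .   .   .   .  29   5  12   0   .   0   0
-0.45   .   .   .   .   0   .   .   .   .  30  33  13   2   0   2   2
-0.40   .   .   .   .   0   .   .  15  15  32  38  14  11  10  10   9
-0.35   .   .   .   .   0  15  15  15  15  32  40  42   0   0   0  11
-0.30   .   .   .   .  14  15  15  15  15  36  44  46   1   1   7  11
-0.25   .   .   .   .   0  15  15  15   0  36  43  46  46  34  33  32
-0.20   .   .   .   .   0   0   0   0   0   0   1   0   0   0   0   .
-0.15   0   .   .   .   0   0   0   0   0   1   1   0   0   0   .   .
-0.10   1  34  48  52   0   0   0   0   0   1   0   0  35  52  52  47
-0.05  21  32  49  48   0   0   0   0   0   9   7   1  51  51  45  46
0.00   3  17  51   .   0   0   0  17  18  18  18   5  51  51  43  42
0.05  36  48  51   .   0   0   0  17  18  11  10   0  34  35  43  35
0.10  36  37  35   .   0   0   5   4   6   6   6   0   1   1  16  16
0.15   0   0   .   .   0   0   5   1   6  10  11  11   9  13  16  16
0.20   .   .   .   .   0   4   5   6   7   7  11  11   1  13  13  11
0.25   .   .   .   .   0   5   5   6   7   7   7   7   1   5  12  12
0.30   .   .   .   .   0   5   5   7   7   6   7   7   1   2  12  12
0.35   .   .   .   .   0   5   5   7   7   6   7   7   0   2   2   2
0.40   .   .   .   .   0   5   4   7   7   7   7   7   0   2   2   2
0.45   .   .   .   .   0   0   0   6   6   6   7   0   0   2   2   2
0.50   .   .   .   .   0   0   0   0   3   3   0   0   5   5   2   2
0.55   .   .   .   .   0   0   0   0   3   3   3   5   5   5   5   2
[0.55561723 0.25880459]
```

The rows are not in the units I measure in: shifts go in shares of 1000 mm and turns go in shares of 45 degrees. I convert before sending: 614 mm is 0.614, -585 mm is -0.585, 0.203 rad is 0.2585.

arm_command(
  plan=[
    [[0,0,-0.045,0,0,0,0.617],[0.15,-0.143,-0.065,0,0,0.0637,0.617],[0.3,-0.286,-0.065,0,0,0.1273,0.617],[0.3,-0.286,-0.065,0,0,0.191,0.617],[0.3,-0.286,-0.065,0,0,0.2585,0.617],[0.45,-0.429,-0.065,0,0,0.2585,0.617],[0.45,-0.429,-0.065,0,0,0.2585,0.617],[0.45,-0.429,-0.065,0,0,0.2585,0.617],[0.614,-0.585,-0.065,0,0,0.2585,0.617],[0.614,-0.585,-0.065,0,0,0.2585,0.617],[0.614,-0.585,-0.065,0,0,0.2585,0.617],[0.614,-0.585,-0.065,0,0,0.2585,0.617]],
  ],
)

```text
time_s: 1.3
ee_pos: [0.4331, -0.0099, 0.267]
eef_rot: [3.142, -0.0, 0.175]
force: [0.5, -0.9, 0.6]
grip_width: 0.0177
grip_force: 0.0
```

Converted, -243 mm is -0.243, 169 mm is 0.169.

arm_command(
  plan=[
    [[0.169,-0.243,0,0,0,0,0.617],[0.169,-0.243,0,0,0,0,0.617],[0.169,-0.243,0,0,0,0,0.617],[0.169,-0.243,0,0,0,0,0.617],[0.169,-0.243,0,0,0,0,0.617],[0.169,-0.243,0,0,0,0,0.617],[0.169,-0.243,0.05,0,0,0,0.617],[0.169,-0.243,0.1,0,0,0,0.617],[0.169,-0.243,0.12,0,0,0,0.617],[0.169,-0.243,0.12,0,0,0,0.617]],
  ],
)

```text
time_s: 2.3
ee_pos: [0.5555, 0.2562, 0.1434]
eef_rot: [3.14, 0.006, 0.175]
force: [0.1, -0.1, 0.5]
grip_width: 0.0178
grip_force: 0.0
```

```bash
cat >> h.py <<'E'
O=np.array([.577,.3103]);A=np.radians(10);RB=np.array([[np.cos(A),-np.sin(A)],[np.sin(A),np.cos(A)]])
def b(p): return (np.asarray(p)[...,:2]-O)@RB
E
python3 - <<'E'
from h import *
im,d,inf=grab('wrist','w1.png'); o=ctrl.get_obs(); W=world(d,inf)
np.savez('w1.npz',im=im,d=d,W=W)
print(o['time_s'],b(o['ee_pos']),o['ee_pos'],o['eef_rot'],o['force'])
hsv=cv2.cvtColor(im,cv2.COLOR_BGR2HSV)
m=(d>0)&(W[...,2]>.062)&(W[...,2]<.08)&(hsv[...,1]<70)
nl,lab,st,ce=cv2.connectedComponentsWithStats(m.astype(np.uint8))
for i in range(1,nl):
    if st[i,4]>100: Q=W[lab==i]; print(ce[i].round(),st[i,4],b((Q.min(0)+Q.max(0))/2).round(4),np.ptp(Q,0).round(3))
E
```

```text
2.35 [-0.0294115 -0.0494231] [0.55661756 0.25652049 0.14621612] [3.14114244e+00 2.25696560e-03 1.74823270e-01] [0.46766386 0.2702323  0.79484132]
[441.   4.] 135 [ 0.1314 -0.1703] [0.007 0.012 0.018]
[349. 126.] 2138 [ 0.0432 -0.1037] [0.041 0.041 0.008]
[ 79. 127.] 1051 [0.0432 0.1164] [0.029 0.032 0.01 ]
[228. 129.] 977 [ 0.0414 -0.0059] [0.028 0.029 0.009]
[525. 204.] 953 [-0.0259 -0.2677] [0.054 0.027 0.018]
[172. 243.] 761 [-0.0589  0.0499] [0.031 0.03  0.009]
[279. 244.] 624 [-0.0593 -0.0471] [0.029 0.024 0.009]
[483. 281.] 716 [-0.1034 -0.2458] [0.039 0.039 0.018]
```

View pics/w1.png

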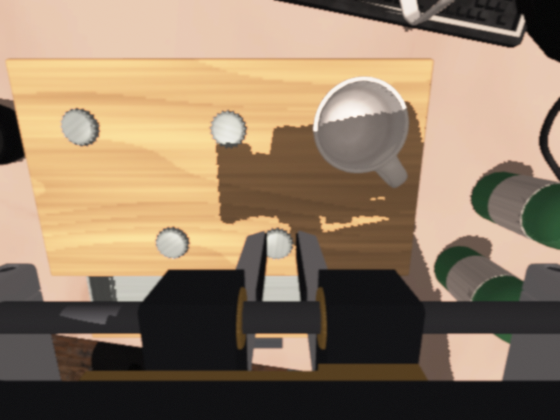

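Wrist view: caps at (277,243) behind the fingers, (172,243), (228,129) and (79,127). The cup is at (362,125) with its handle at (398,172). The positions agree with the first measurement.

arm_command(
  plan=[
    [[0.003,-0.002,0.04,0,0,0,0.617],[0.003,-0.002,0.06,0,0,0,0.617],[0.003,-0.002,0.072,0,0,0,0.617],[0.003,-0.002,0.077,0,0,0,0.617],[0.003,-0.002,0.077,0,0,0,0.617]],
  ],
)

```text
time_s: 2.85
ee_pos: [0.5601, 0.2593, 0.071]
eef_rot: [-3.141, -0.001, 0.175]
force: [0.1, 1.2, 0.8]
grip_width: 0.018
grip_force: 0.0
```

Converted, -76 mm is -0.076, -70 mm is -0.07.

arm_command(
  plan=[
    [[-0.008,0,0,0,0,0,0.617],[-0.016,0,0,0,0,0,0.617],[-0.024,0,0,0,0,0,0.617],[-0.032,0,0,0,0,0,0.617],[-0.039,0,0,0,0,0,0.617],[-0.046,0,0,0,0,0,0.617],[-0.052,0,0,0,0,0,0.617],[-0.058,0,0,0,0,0,0.617],[-0.064,0,0,0,0,0,0.617],[-0.07,0,0,0,0,0,0.617],[-0.076,0,0,0,0,0,0.617],[-0.076,0,0,0,0,0,0.617]],
  ],
)

```text
time_s: 4.05
ee_pos: [0.4841, 0.2459, 0.07]
eef_rot: [3.142, 0.0, 0.175]
force: [-0.4, 0.9, 0.3]
grip_width: 0.018
grip_force: 0.0
```

```bash
cat >> h.py <<'E'
def look(n,save=None):
    im,d,inf=grab(n,save); o=ctrl.get_obs(); W=world(d,inf)
    print(o['time_s'],'tcp board',b(o['ee_pos']).round(4),o['ee_pos'][2].round(4),'yaw',o['eef_rot'][2].round(4),'F',o['force'].round(1))
    hsv=cv2.cvtColor(im,cv2.COLOR_BGR2HSV); B=(W[...,:2]-O)@RB
    m=(d>0)&(W[...,2]>.06)&(W[...,2]<.08)&(hsv[...,1]<70)&(abs(B[...,1])<.19)&(abs(B[...,0])<.12)
    nl,lab,st,ce=cv2.connectedComponentsWithStats(m.astype(np.uint8))
    for i in range(1,nl):
        if st[i,4]>30: Q=W[lab==i]; print(n,ce[i].round(),st[i,4],b((Q.min(0)+Q.max(0))/2).round(4),np.ptp(Q,0).round(3))
E
python3 -c "
from h import *
look('scene','s2.png')"
```

```text
4.1 tcp board [-0.1022 -0.0473] 0.0701 yaw 0.1749 F [ 0.5  0.1 -0.5]
scene [264. 195.] 46 [ 0.0487 -0.1172] [0.027 0.018 0.008]
scene [253. 234.] 124 [ 0.0401 -0.0057] [0.03  0.033 0.01 ]
scene [292. 264.] 145 [-0.0591  0.0482] [0.03  0.033 0.01 ]
scene [233. 280.] 159 [0.0425 0.1155] [0.033 0.03  0.011]
```

View pics/s2.png

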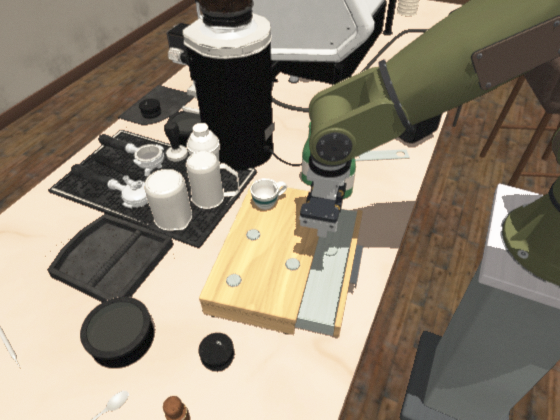

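The first cap lies in the drawer at (331,249) and the others have not moved. Next is the front-left cap.

Converted, -96 mm is -0.096, 76 mm is 0.076.

arm_command(
  plan=[
    [[0,0,-0.03,0,0,0,0.617],[0.038,-0.03,-0.03,0,0,0,0.617],[0.076,-0.058,-0.03,0,0,0,0.617],[0.076,-0.096,-0.03,0,0,0,0.617],[0.076,-0.096,-0.015,0,0,0,0.617],[0.076,-0.096,0.001,0,0,0,0.617],[0.076,-0.096,0.001,0,0,0,0.617],[0.076,-0.096,0.001,0,0,0,0.617]],
  ],
)

```text
time_s: 4.9
ee_pos: [0.5428, 0.3526, 0.0682]
eef_rot: [3.141, 0.001, 0.174]
force: [-0.2, -0.6, -0.7]
grip_width: 0.018
grip_force: 0.0
```

Converted, -76 mm is -0.076, -70 mm is -0.07.

arm_command(
  plan=[
    [[-0.008,0,0,0,0,0,0.617],[-0.016,0,0,0,0,0,0.617],[-0.024,0,0,0,0,0,0.617],[-0.032,0,0,0,0,0,0.617],[-0.039,0,0,0,0,0,0.617],[-0.046,0,0,0,0,0,0.617],[-0.052,0,0,0,0,0,0.617],[-0.058,0,0,0,0,0,0.617],[-0.064,0,0,0,0,0,0.617],[-0.07,0,0,0,0,0,0.617],[-0.076,0,0,0,0,0,0.617],[-0.076,0,0,0,0,0,0.617]],
  ],
)

```text
time_s: 6.1
ee_pos: [0.4674, 0.3404, 0.069]
eef_rot: [3.142, 0.0, 0.175]
force: [-0.4, -0.5, -0.3]
grip_width: 0.018
grip_force: 0.0
```

```bash
python3 -c "
from h import *
look('scene','s3.png')"
```

```text
6.15 tcp board [-0.1022  0.0487] 0.0691 yaw 0.175 F [0.  0.5 0.2]
scene [264. 195.] 46 [ 0.0484 -0.1161] [0.025 0.018 0.007]
scene [253. 234.] 123 [ 0.0404 -0.0075] [0.029 0.035 0.011]
scene [233. 280.] 160 [0.043  0.1152] [0.033 0.03  0.013]
```

arm_command(
  plan=[
    [[0,0,-0.035,0,0,0,0.617],[0.048,0,-0.035,0,0,0,0.617],[0.096,0.015,-0.035,0,0,0,0.617],[0.14,0.035,-0.035,0,0,0,0.617],[0.176,0.055,-0.035,0,0,0,0.617],[0.176,0.055,-0.035,0,0,0,0.617],[0.176,0.055,-0.015,0,0,0,0.617],[0.176,0.055,0,0,0,0,0.617],[0.176,0.055,0,0,0,0,0.617],[0.176,0.055,0,0,0,0,0.617]],
  ],
)

```text
time_s: 7.15
ee_pos: [0.6504, 0.3172, 0.0687]
eef_rot: [3.141, 0.001, 0.175]
force: [-0.1, 0.5, -0.5]
grip_width: 0.0181
grip_force: 0.0
```

Converted, -106 mm is -0.106, -97 mm is -0.097.

arm_command(
  plan=[
    [[-0.008,0,0,0,0,0,0.617],[-0.016,0,0,0,0,0,0.617],[-0.025,0,0,0,0,0,0.617],[-0.034,0,0,0,0,0,0.617],[-0.043,0,0,0,0,0,0.617],[-0.052,0,0,0,0,0,0.617],[-0.061,0,0,0,0,0,0.617],[-0.07,0,0,0,0,0,0.617],[-0.079,0,0,0,0,0,0.617],[-0.088,0,0,0,0,0,0.617],[-0.097,0,0,0,0,0,0.617],[-0.106,0,0,0,0,0,0.617]],
  ],
)

```text
time_s: 8.35
ee_pos: [0.5458, 0.2984, 0.0691]
eef_rot: [-3.142, -0.0, 0.175]
force: [0.4, 0.2, -0.1]
grip_width: 0.0181
grip_force: 0.1
```

Converted, -70 mm is -0.07, -65 mm is -0.065.

arm_command(
  plan=[
    [[-0.008,0,0,0,0,0,0.617],[-0.016,0,0,0,0,0,0.617],[-0.023,0,0,0,0,0,0.617],[-0.029,0,0,0,0,0,0.617],[-0.035,0,0,0,0,0,0.617],[-0.041,0,0,0,0,0,0.617],[-0.047,0,0,0,0,0,0.617],[-0.053,0,0,0,0,0,0.617],[-0.059,0,0,0,0,0,0.617],[-0.065,0,0,0,0,0,0.617],[-0.07,0,0,0,0,0,0.617],[-0.07,0,0,0,0,0,0.617]],
  ],
)

```text
time_s: 9.55
ee_pos: [0.4771, 0.2863, 0.0691]
eef_rot: [3.142, 0.0, 0.175]
force: [-1.0, 1.3, -0.4]
grip_width: 0.0181
grip_force: 0.0
```

```bash
python3 -c "
from h import *
look('scene','s4.png')"
```

```text
9.6 tcp board [-0.1022 -0.0063] 0.0691 yaw 0.1749 F [1.2 0.4 0.2]
scene [264. 195.] 46 [ 0.048  -0.1186] [0.029 0.02  0.008]
scene [233. 280.] 159 [0.0423 0.1148] [0.031 0.032 0.011]
```

View pics/s4.png

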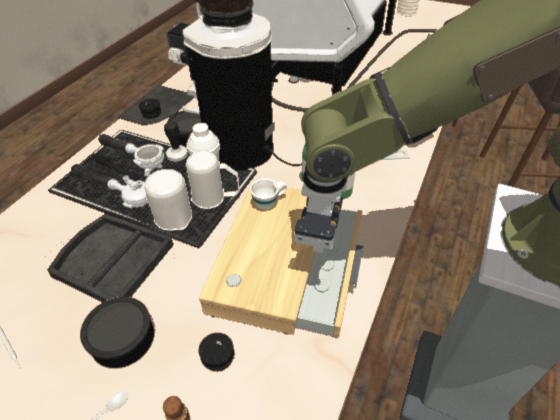

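Two caps show in the drawer, at (327,266) and (323,284), with the gripper hiding the third. One cap is left on the board at (233,280).

Converted, 174 mm is 0.174, -121 mm is -0.121.

arm_command(
  plan=[
    [[0,0,-0.035,0,0,0,0.617],[0.04,-0.025,-0.035,0,0,0,0.617],[0.08,-0.05,-0.035,0,0,0,0.617],[0.12,-0.078,-0.035,0,0,0,0.617],[0.15,-0.104,-0.035,0,0,0,0.617],[0.174,-0.121,-0.035,0,0,0,0.617],[0.174,-0.121,-0.035,0,0,0,0.617],[0.174,-0.121,-0.015,0,0,0,0.617],[0.174,-0.121,0,0,0,0,0.617],[0.174,-0.121,0,0,0,0,0.617],[0.174,-0.121,0,0,0,0,0.617]],
  ],
)

```text
time_s: 10.7
ee_pos: [0.6277, 0.4353, 0.0689]
eef_rot: [3.141, 0.001, 0.175]
force: [0.6, 0.5, -0.0]
grip_width: 0.0181
grip_force: 0.0
```

Converted, -106 mm is -0.106, -97 mm is -0.097.

arm_command(
  plan=[
    [[-0.008,0,0,0,0,0,0.617],[-0.016,0,0,0,0,0,0.617],[-0.025,0,0,0,0,0,0.617],[-0.034,0,0,0,0,0,0.617],[-0.043,0,0,0,0,0,0.617],[-0.052,0,0,0,0,0,0.617],[-0.061,0,0,0,0,0,0.617],[-0.07,0,0,0,0,0,0.617],[-0.079,0,0,0,0,0,0.617],[-0.088,0,0,0,0,0,0.617],[-0.097,0,0,0,0,0,0.617],[-0.106,0,0,0,0,0,0.617]],
  ],
)

```text
time_s: 11.9
ee_pos: [0.523, 0.417, 0.0692]
eef_rot: [-3.142, -0.0, 0.175]
force: [0.8, 0.4, 0.6]
grip_width: 0.0177
grip_force: 0.1
```

Converted, -68 mm is -0.068, -65 mm is -0.065.

arm_command(
  plan=[
    [[-0.008,0,0,0,0,0,0.617],[-0.016,0,0,0,0,0,0.617],[-0.023,0,0,0,0,0,0.617],[-0.029,0,0,0,0,0,0.617],[-0.035,0,0,0,0,0,0.617],[-0.041,0,0,0,0,0,0.617],[-0.047,0,0,0,0,0,0.617],[-0.053,0,0,0,0,0,0.617],[-0.059,0,0,0,0,0,0.617],[-0.065,0,0,0,0,0,0.617],[-0.068,0,0,0,0,0,0.617],[-0.068,0,0,0,0,0,0.617]],
  ],
)

```text
time_s: 13.1
ee_pos: [0.4563, 0.4055, 0.0691]
eef_rot: [-3.142, -0.0, 0.175]
force: [0.5, -0.2, 0.2]
grip_width: 0.0179
grip_force: 0.0
```

Converted, -120 mm is -0.12, -115 mm is -0.115.

arm_command(
  plan=[
    [[0,0,-0.04,0,0,0,0.617],[0,0,-0.08,0,0,0,0.617],[-0.04,0.025,-0.08,0,0,0,0.617],[-0.08,0.05,-0.08,0,0,0,0.617],[-0.115,0.08,-0.08,0,0,0,0.8],[-0.12,0.113,-0.08,0,0,0,1],[-0.12,0.113,-0.08,0,0,0,1],[-0.12,0.113,-0.08,0,0,0,1]],
  ],
)

```text
time_s: 13.9
ee_pos: [0.3586, 0.2734, 0.1495]
eef_rot: [-3.141, -0.001, 0.174]
force: [-0.3, -0.1, 0.4]
grip_width: 0.0007
grip_force: 0.0
```

Run:
```python
from h import *
look('scene','s5.png')
im,d,inf=grab('side','d5.png'); im2=cv2.imread('pics/s5.png')
cv2.imwrite('pics/c5.png',np.vstack([cv2.resize(im2[170:350,180:400],None,fx=1.65,fy=1.65),cv2.resize(im[150:290,150:370],None,fx=1.65,fy=1.65)]))
W=world(d,inf);B=(W[...,:2]-O)@RB
m=(d>0)&(B[...,0]<-.15)&(B[...,0]>-.22)&(abs(B[...,1])<.05)&(W[...,2]>.03)&(W[...,2]<.055)
print('pull front',np.percentile(B[m][:,0],[0,2,10]))
```

```text
13.95 tcp board [-0.2215  0.002 ] 0.1493 yaw 0.1742 F [ 0.3 -0.5 -0.4]
scene [265. 195.] 47 [ 0.046  -0.1176] [0.025 0.021 0.008]
pull front [-0.19051921 -0.19017772 -0.1898605 ]
```

View pics/c5.png

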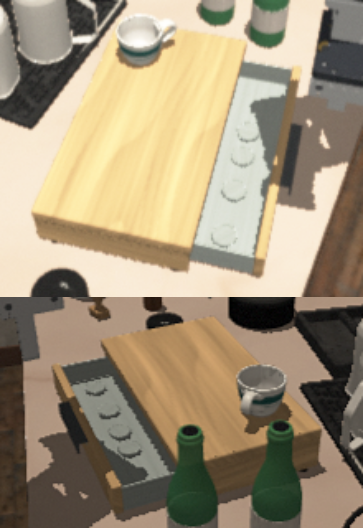

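All four caps lie flat in the drawer and the board holds only the cup. Now I'll go down in front of the pull and push it.

Converted, 115 mm is 0.115, 80 mm is 0.08.

arm_command(
  plan=[
    [[0,-0.002,0.04,0,0,0,1],[0,-0.002,0.08,0,0,0,1],[0,-0.002,0.115,0,0,0,1],[0,-0.002,0.115,0,0,0,1],[0.008,-0.002,0.115,0,0,0,1],[0.016,-0.002,0.115,0,0,0,1],[0.02,-0.002,0.115,0,0,0,1],[0.024,-0.002,0.115,0,0,0,1],[0.028,-0.002,0.115,0,0,0,1]],
  ],
)

```text
time_s: 14.9
ee_pos: [0.3857, 0.2803, 0.0346]
eef_rot: [-3.141, -0.0, 0.175]
force: [-2.2, 0.1, 1.4]
grip_width: 0.0004
grip_force: 1.2
```

Converted, 48 mm is 0.048, 44 mm is 0.044.

arm_command(
  plan=[
    [[0.004,0,0,0,0,0,1],[0.008,0,0,0,0,0,1],[0.012,0,0,0,0,0,1],[0.016,0,0,0,0,0,1],[0.02,0,0,0,0,0,1],[0.024,0,0,0,0,0,1],[0.028,0,0,0,0,0,1],[0.032,0,0,0,0,0,1],[0.036,0,0,0,0,0,1],[0.04,0,0,0,0,0,1],[0.044,0,0,0,0,0,1],[0.048,0,0,0,0,0,1]],
  ],
)

```text
time_s: 16.1
ee_pos: [0.4329, 0.2886, 0.034]
eef_rot: [-3.142, 0.0, 0.175]
force: [-2.6, -0.1, 2.0]
grip_width: 0.0007
grip_force: 1.2
```

```bash
cat >> h.py <<'E'
def pull():
    im,d,inf=grab('side'); o=ctrl.get_obs()
    print(o['time_s'],'tcp board',b(o['ee_pos']).round(4),o['ee_pos'][2].round(4),'F',o['force'].round(1))
    W=world(d,inf);B=(W[...,:2]-O)@RB
    for lo,hi in((-.05,-.025),(.025,.05)):
        m=(d>0)&(B[...,0]<-.07)&(B[...,0]>-.22)&(B[...,1]>lo)&(B[...,1]<hi)&(W[...,2]>.03)&(W[...,2]<.053)
        print('pull front',np.percentile(B[m][:,0],[0,2,10]))
E
python3 -c "
from h import *
pull()"
```

```text
16.15 tcp board [-0.1452  0.0036] 0.034 F [-0.5 -0.5  0.1]
pull front [-0.13599922 -0.13580194 -0.1353961 ]
pull front [-0.12649686 -0.12584844 -0.12311777]
```

Converted, 24 mm is 0.024, 23 mm is 0.023.

arm_command(
  plan=[
    [[0.004,0,0,0,0,0,1],[0.008,0,0,0,0,0,1],[0.012,0,0,0,0,0,1],[0.015,0,0,0,0,0,1],[0.018,0,0,0,0,0,1],[0.02,0,0,0,0,0,1],[0.022,0,0,0,0,0,1],[0.023,0,0,0,0,0,1],[0.024,0,0,0,0,0,1]],
  ],
)

```text
time_s: 17.05
ee_pos: [0.4562, 0.2926, 0.0339]
eef_rot: [3.142, 0.0, 0.175]
force: [-2.6, -0.3, -1.6]
grip_width: 0.0007
grip_force: 1.0
```

arm_command(
  plan=[
    [[0.0005,0,0,0,0,0,1],[0.001,0,0,0,0,0,1],[0.001,0,0,0,0,0,1]],
  ],
)

```text
time_s: 17.35
ee_pos: [0.4572, 0.2929, 0.034]
eef_rot: [-3.142, 0.0, 0.175]
force: [-1.6, 0.5, -1.0]
grip_width: -0.0
grip_force: 0.8
```

```bash
python3 -c "
from h import *
pull()"
```

```text
17.4 tcp board [-0.121   0.0036] 0.034 F [-1.4 -0.8 -1.2]
pull front [-0.11131149 -0.11126305 -0.11095104]
pull front [-0.0999897  -0.09973185 -0.09880117]
```

About 1–2 mm are left, so I'll creep forward until it stops.

Converted, 1 mm is 0.001, 0.5 mm is 0.0005.

arm_command(
  plan=[
    [[0.0005,0,0,0,0,0,1],[0.001,0,0,0,0,0,1],[0.001,0,0,0,0,0,1]],
  ],
)

```text
time_s: 17.7
ee_pos: [0.4582, 0.293, 0.034]
eef_rot: [-3.142, -0.0, 0.175]
force: [-1.3, -0.5, -1.0]
grip_width: 0.0004
grip_force: 0.8
```

Converted, 1 mm is 0.001, 0.5 mm is 0.0005.

arm_command(
  plan=[
    [[0.0005,0,0,0,0,0,1],[0.001,0,0,0,0,0,1],[0.001,0,0,0,0,0,1]],
  ],
)

```text
time_s: 18.0
ee_pos: [0.4591, 0.2932, 0.034]
eef_rot: [3.142, 0.0, 0.175]
force: [-1.7, -1.4, -1.7]
grip_width: 0.0008
grip_force: 1.1
```

Converted, 1 mm is 0.001, 0.5 mm is 0.0005.

arm_command(
  plan=[
    [[0.0005,0,0,0,0,0,1],[0.001,0,0,0,0,0,1],[0.001,0,0,0,0,0,1]],
  ],
)

```text
time_s: 18.3
ee_pos: [0.4592, 0.2932, 0.034]
eef_rot: [3.141, 0.002, 0.175]
force: [-8.6, -1.7, 4.6]
grip_width: 0.0004
grip_force: 4.9
```

```bash
python3 -c "
from h import *
pull()"
```

```text
18.35 tcp board [-0.119   0.0036] 0.034 F [-8.8 -3.2  4.9]
pull front [-0.10935723 -0.109305   -0.10888054]
pull front [-0.09887832 -0.09840515 -0.09694533]
```

The tool stopped moving and the force rose to 8.7 N, so the drawer is shut. I'll back off straight, then rise and check.

Converted, -120 mm is -0.12, -80 mm is -0.08.

arm_command(
  plan=[
    [[-0.003,0,0,0,0,0,1],[-0.01,0,0,0,0,0,1],[-0.03,0,0,0,0,0,1],[-0.05,0,0,0,0,0,1],[-0.05,0,-0.04,0,0,0,1],[-0.05,0,-0.08,0,0,0,1],[-0.05,0,-0.12,0,0,0,1],[-0.05,0,-0.12,0,0,0,1],[-0.05,0,-0.12,0,0,0,1]],
  ],
)

```text
time_s: 19.25
ee_pos: [0.4109, 0.2848, 0.1544]
eef_rot: [-3.141, -0.002, 0.175]
force: [-0.5, -0.0, -1.1]
grip_width: 0.0006
grip_force: 0.0
```

```bash
python3 -c "
from h import *
pull(); look('scene','s6.png')"
```

```text
19.3 tcp board [-0.1684  0.0035] 0.1533 F [-0.2 -0.8 -0.4]
pull front [-0.10949461 -0.10921839 -0.10903001]
pull front [-0.10937693 -0.1092076  -0.10894781]
19.35 tcp board [-0.1686  0.0034] 0.1528 yaw 0.1748 F [-1.3  0.2 -0.2]
scene [264. 195.] 46 [ 0.0466 -0.1173] [0.028 0.017 0.007]
```

View pics/s6.png

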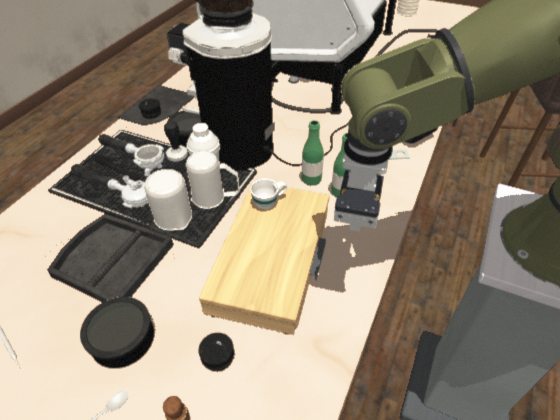

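The drawer is shut with its pull at (320,258). The board holds only the cup at (266,193), the bottles and leveller stand where they were, and the robot touches nothing.

```bash
python3 -c "
from station import ctrl
print(ctrl.hand_in())"
```

```text
the job is handed in; nothing more can be done
None
```

I swept all four caps into the drawer, pushed it gently shut, and left the cup, bottles and leveller where they stood; the job was handed in at about 19 s.

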